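# Close the pit chest against track dust

## Robot

A 6-joint arm with a two-finger parallel gripper is mounted at the origin on the work surface. World frame = base frame: x ahead of the robot, y to its left, z up, the work surface at z = 0. Lengths are in m, angles in degrees, forces in N, time in s.
With the tool pointing down it reaches from about 0.4 to 0.825 m from the base axis. Payload 7 kg.
Tool frame: the origin (TCP) lies midway between the tips of the shut fingers; the grasp point (between the pads) lies 19 mm behind it; z points along the fingers, y is the line along which they close (so a half turn about z gives the same grasp; the last joint's range is limited). The gripper opens to 88 mm and grips with 3 to 60 N. Pads are 19 mm wide; open, the fingers measure 130 mm over their backs; the gripper's body (78 mm by 193 mm) begins 47 mm behind the grasp point.
Start: joints at [82.626, 20.546, 0.682, 0, -70.136, -16.507], TCP at [0.273, 0.617, 0.201] pointing down, gripper open.
Joint ranges: [-176.03, 176.03], [-82.01, 121.73], [-58.28, 71.71], [-173.87, 95.51], [-174.79, -0.11], [-173.66, 173.66]. Speed limits (degrees/s): [136.94, 136.94, 172.46, 180, 180, 180].

## Interface

Orientations are given as [roll, pitch, yaw] about the fixed x, y, z axes, in that order (R = Rz(yaw) Ry(pitch) Rx(roll)).
In Python, from plant import get_state, optics, order gives the robot as it stands. The module is installed in compiled form; this text tells all that it offers.
- The arm moves only by the tool send_rows, never from a script. Its argument "moves" is a list of rows, each an object with "slide": the shift along the tool's x, y, z as a fraction of full scale, a list of three; "turn": the turn about the tool's z as a fraction of full scale; "gripper": the opening, from 0 (shut) to 1 (fully open). A call has exactly 5 rows; each row is the pose to reach, as a shift and turn from the pose commanded when the call began, along the tool's axes at that moment; what a row does not reach only later rows make up. Full scale, the value 1, is 150 mm for a shift and 90 degrees for a turn. A row lasts 1/12 s, in which the tool goes at most 41.7 mm and 7.16 degrees, less where a joint would pass 70% of its speed; a pose out of reach is approached as far as the arm can. A call with a number of a shift or a turn outside -1 to 1 is refused whole. A call with a gripper value outside its range is refused whole. The fingers move at their own pace and stop on an object; "newtons" is the grip in N (left out, the last holds). Time passes only in rows, so rows that repeat a pose let the fingers close, or fill a call up. It gives the time, the measured TCP pose, the force, the opening and the grip force at its end, in the units of the state.
- get_state(): the state, without advancing time (a new reading comes with each control period).
- optics.capture(name): name is "scene" or "top"; returns a dict with "img" (420x560x3 uint8, red, green, blue), "intrinsics" (3x3 intrinsics, pixels), "origin" and "attitude" of the camera in the world. Camera axes: x right, y down, z forward; pixel columns grow to the right and rows downward; lengths in m; the calibration is good to about 2 mm. A picture is of the moment at which its call begins. There is no depth.
- order.close_job(): hands the job in; it is judged then, once.
Trained networks look in the newest picture that a camera, given by its name, has taken for a name from the list of things; names that differ only in an ending like _2 or _b are one class to them, and where a whole thing is asked for, a point or a joint stands for the part that bears it (a point fixed in the world has none). Each returns a list of dicts, best first, with "p" (0 to 1); they miss things now and then, are a little off and sometimes report something else, mostly with a low value. They report only what shows in the picture. A call takes as long as a camera call.
- optics.look_for(camera, name): "location" ([x, y, z] in m, in world coordinates, good to about 4 mm: the middle of the surface that is visible of it).
The state is a dict: "time_s": time; "joints": joint angles; "qd": joint speeds; "joint_torque": joint torques, N m; "tcp_pos": TCP position; "eef_rot": TCP orientation; "contact_force": force on the tool from outside, world axes, zero at the start; "moment": the same for the moment, N m; "gripper_width": finger opening in m; "gripper_force": force on a finger pad.
Only numpy, scipy, OpenCV 4.12 (cv2) and the standard library are available. Lean on these libraries where they do the work, as an engineer would, in place of code of your own. Each camera call takes 0.05 s, during which the arm holds its last target. There are 200 camera calls.

## Task

Close up the small metal pit chest so that no track dust gets in: with the fingertips push both of its drawers fully home, and only then push the lid over and down until it is fully shut, because its front lip drops over the drawer fronts. Only push on the outside of the drawers and the lid: never pull a drawer or the lid wide open, and do not touch the rubber lining inside the lid. Leave the funnel, the gauge, the wheelie bar and the spare tyre where they lie.

Things in the scene. Friction and masses are not known exactly. Their poses are not given: they have to be found in the camera images.
- chest: Bare aluminium pit chest fixed to the table, 140 mm deep (x), 220 mm wide (y), 75 mm high; open upper tray with a hinged lid above two drawers side by side. Origin: centre of its underside, on the table. Its x axis points level from the drawer side to the hinge side (away from the robot, within about 0.25 rad), y to the robot's left, z up.
- left_drawer (a joint): Travel of the left (+y) drawer: 0 = fully home, grows as it stands out towards the robot (the chest's -x), stop at 0.09 m. Starts 0.035 to 0.07 m out. Slides with about 1.5 N of friction plus 4 N per m/s and stays where left.
- right_drawer (a joint): The same for the right (-y) drawer.
- left_drawer_front (a point): Centre of the outer face of the left drawer's flat front panel (no handle; 104 mm wide, 54 mm high from 8 to 62 mm above the table, 8 mm thick), moving with the drawer. With the drawer home it lies at (-78, 54, 35) mm in the chest's frame. Behind the panel is an open tray with 45 mm high sides.
- right_drawer_front (a point): The same for the right drawer; when home at (-78, -54, 35) mm in the chest's frame.
- lid (a joint): Angle of the lid: 0 = shut (level), grows as it opens upward, stop at 1.75 rad; 1.57 = upright. Starts at 1.15 to 1.45 rad, so it leans over the chest towards the robot. Stiff hinge: about 0.35 N m of friction, stays where it is left; closing it takes about 3 to 4 N at 100 mm from the hinge.
- lid_hinge (a point): Middle of the lid's hinge axis, at (70, 0, 75) mm in the chest's frame; the axis runs along the chest's y. The lid is a flat aluminium plate 155 mm (from the axis) x 224 mm, 4 mm thick; shut, its outer face is 6 mm above the axis. Open, the outer face looks away from the robot and up.
- lid_edge (a point): Middle of the lid's free edge on its outer face, 155 mm from the hinge axis; when shut at (-85, 0, 81) mm in the chest's frame. A 4 mm thick lip runs along this edge on the inner side and, when the lid is shut, hangs to 22 mm below the hinge axis (53 mm above the table).
- lid_lining: Black rubber lining, 115 x 180 x 3 mm, on the inner (lower) face of the lid; the fingers must not touch it. Origin on the middle of the hinge axis, axes those of the lid (x from free edge to hinge when shut).
- funnel: Loose brass funnel standing mouth down, 84 mm across, 85 mm high, to the right of the chest. Origin: centre of its underside.
- gauge: Loose white plastic stepped ride-height gauge, 120 x 28 mm, 8 to 23 mm high, to the left of the chest. Origin: centre of its underside, x along its length towards the higher steps.
- wheelie_bar: Loose red aluminium wheelie bar with two small rubber wheels, about 120 x 55 x 28 mm, lying ahead and left of the left drawer. Origin: middle of its underside, x along its length towards the wheels.
- tyre: Loose spare rubber tyre on a white rim, lying flat, 64 mm across, 30 mm high, ahead and right of the right drawer. Origin: centre of its underside.

How it is judged:
By the outcome, as a careful person would: the job done as asked, in the order asked, and still so for the second after the job is handed in, with the robot touching nothing.
It also fails if it takes over 54 s, if anything falls off the work surface, if the arm or the gripper's body presses on something with over 40 N, if the wrist force passes 120 N, or if a joint passes its speed limit or range.

## Working session

There is one attempt and no reset: what is moved stays moved. The work goes in short steps, Python scripts to look and compute and a tool call to move; the robot and the scene stay as the last step left them, time stands still between calls to the robot, and variables do not carry over. Pictures are saved under pics/ and viewed, at most 10 in all, crops included, and the job is handed in when it is done.

Besides the shell and the picture viewer there is one more tool, called after "Call:" by a JSON object that holds its "op" and its "data". send_rows: Moves the arm, as the interface text tells. Shift numbers are shares of 150 mm and turn numbers shares of 90 degrees, none past 1 either way. Its arguments: {"type":"object","properties":{"moves":{"type":"array"},"newtons":{"type":"number"}},"required":["moves"]}

```bash
mkdir -p pics; cat > h.py <<'E'
from plant import get_state, optics, order
import numpy as np, cv2
def shot(cam,name):
    c=optics.capture(cam); cv2.imwrite(f'pics/{name}.png',c['img'][:,:,::-1]); return c
def proj(c,p):
    K=np.array(c['intrinsics']);R=np.array(c['attitude']);o=np.array(c['origin'])
    q=K@(R.T@(np.array(p)-o)); return q[:2]/q[2]
E
python3 - <<'E'
from h import *
s=get_state(); print({k:np.round(v,3) for k,v in s.items()})
for cam in('scene','top'):
    c=shot(cam,cam+'0'); print(cam,np.round(c['origin'],3),np.round(c['attitude'],3).tolist() if np.ndim(c['attitude'])==2 else c['attitude'],np.round(c['intrinsics'],1).tolist())
    for n in('chest','left_drawer_front','right_drawer_front','lid_hinge','lid_edge','lid','lid_lining','funnel','gauge','wheelie_bar','tyre'):
        for d in optics.look_for(cam,n)[:2]: print(n,round(d['p'],2),np.round(d['location'],3),np.round(proj(c,d['location'])) if np.ndim(c['attitude'])==2 else '')
E
```

```text
{'time_s': np.float64(0.0), 'joints': array([ 8.2626e+01,  2.0592e+01,  6.3500e-01, -2.1000e-02, -7.0136e+01,
       -1.6508e+01]), 'qd': array([ 0.03 , -0.015,  0.046, -0.09 ,  0.024, -0.085]), 'joint_torque': array([ 0.0000e+00, -5.8272e+01,  2.9305e+01,  6.9970e+00,  7.0000e-03,
       -0.0000e+00]), 'tcp_pos': array([0.273, 0.617, 0.2  ]), 'eef_rot': array([ 1.79906e+02, -7.00000e-03, -2.38890e+01]), 'contact_force': array([-0.33 ,  0.108, -0.283]), 'moment': array([0.041, 0.   , 0.038]), 'gripper_force': np.float64(0.0), 'gripper_width': np.float64(0.088)}
scene [1.04  0.057 0.819] [-144.40975385    0.7683652    92.67499137] [[518.8, 0.0, 278.9], [0.0, 518.8, 218.0], [0.0, 0.0, 1.0]]
chest 0.61 [ 0.627 -0.056  0.142] 
left_drawer_front 0.9 [ 0.426 -0.021  0.041] 
right_drawer_front 0.83 [ 0.448 -0.114  0.058] 
lid_hinge 0.59 [ 0.622 -0.06   0.147] 
lid_hinge 0.26 [0.4   0.111 0.016] 
lid_edge 0.83 [ 0.625 -0.065  0.173] 
lid_edge 0.65 [ 0.626 -0.059  0.15 ] 
lid 0.63 [ 0.624 -0.062  0.172] 
funnel 0.91 [ 0.58 -0.27  0.02] 
gauge 0.96 [0.571 0.137 0.01 ] 
wheelie_bar 0.72 [0.397 0.111 0.015] 
wheelie_bar 0.53 [ 0.578 -0.268  0.02 ] 
tyre 0.8 [ 0.403 -0.256  0.03 ] 
top [0.374 0.034 0.764] [-166.58774391    0.2495893   -87.10251931] [[385.6, 0.0, 285.6], [0.0, 385.6, 210.6], [0.0, 0.0, 1.0]]
chest 0.86 [ 0.557 -0.06   0.06 ] 
left_drawer_front 0.74 [ 0.454 -0.016  0.011] 
right_drawer_front 0.95 [ 0.469 -0.126  0.013] 
lid_edge 0.89 [ 0.605 -0.07   0.228] 
lid_edge 0.59 [ 0.393 -0.258  0.031] 
lid 0.76 [ 0.606 -0.065  0.225] 
lid_lining 0.62 [0.564 0.136 0.012] 
lid_lining 0.58 [ 0.622 -0.059  0.116] 
funnel 0.6 [ 0.555 -0.269  0.019] 
gauge 0.89 [0.566 0.132 0.013] 
wheelie_bar 0.95 [0.397 0.113 0.015] 
tyre 0.78 [ 0.393 -0.254  0.034]
```

View pics/top0.png

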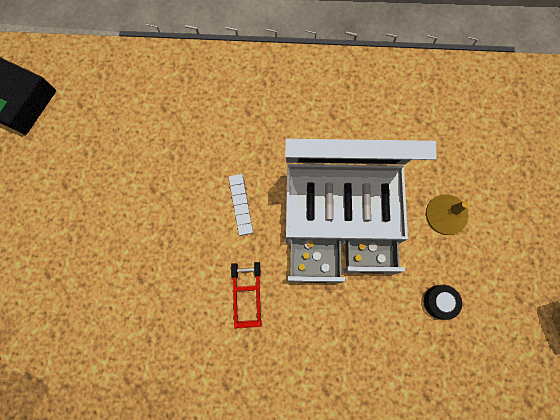

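View pics/scene0.png

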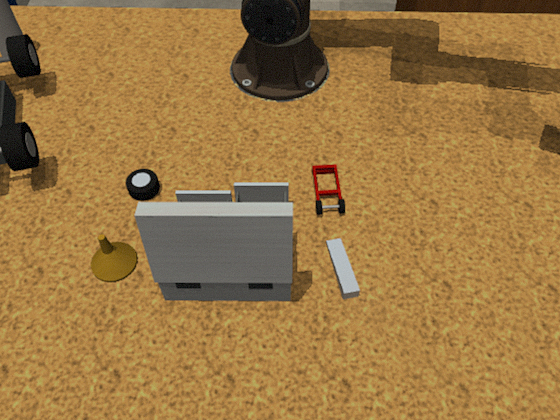

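The top view shows the chest's front rim from about (288,238) to (406,238), the left drawer front at about (289–344, 281), the right one at about (347–403, 271) and the lid edge at about (286–436, 140–158). The scene view shows the outer face of the lid at about (140–293, 203–285). Next I'll zoom in on both to fit the pose.

```bash
python3 - <<'E'
import cv2
a=cv2.imread('pics/top0.png')[130:290,270:450]; cv2.imwrite('pics/tz.png',cv2.resize(a,None,fx=3.5,fy=3.5,interpolation=cv2.INTER_CUBIC))
a=cv2.imread('pics/scene0.png')[175:310,130:305]; cv2.imwrite('pics/sz.png',cv2.resize(a,None,fx=4,fy=4,interpolation=cv2.INTER_CUBIC))
E
```

```text
(no output)
```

View pics/tz.png

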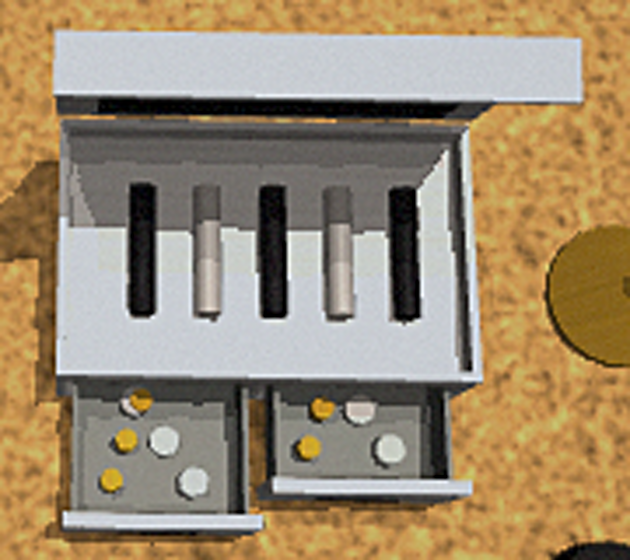

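View pics/sz.png

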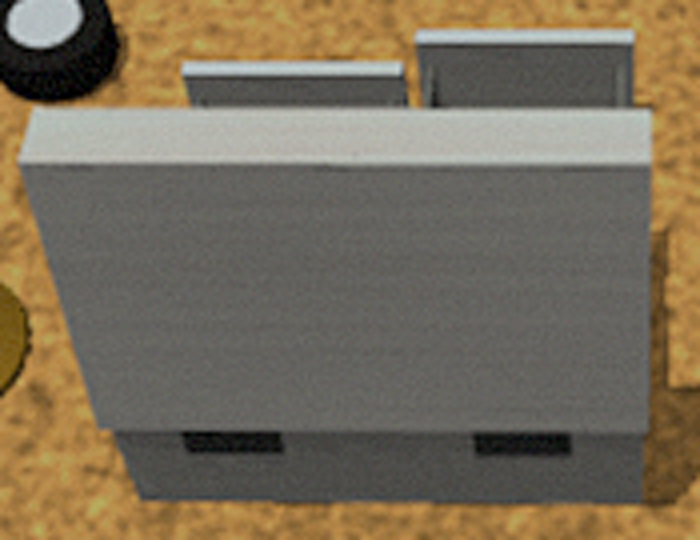

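The crops show the lid's lip and corners clearly, plus the drawer panels' top edges and the chest's front rim. I'll fit all six unknowns to these points.

```bash
cat >> h.py <<'E'
from scipy.spatial.transform import Rotation as Ro
from scipy.optimize import least_squares
def proj(c,p):
    K=np.array(c['intrinsics']);R=Ro.from_euler('xyz',c['attitude'],degrees=True).as_matrix()
    q=K@(R.T@(np.array(p)-np.array(c['origin']))); return q[:2]/q[2]
def c2w(v,p):  # chest mm -> world
    c,s=np.cos(v[2]),np.sin(v[2]); p=np.array(p)/1000.
    return np.array([v[0]+c*p[0]-s*p[1],v[1]+s*p[0]+c*p[1],p[2]])
def lidp(a,r,y,h): # r from hinge towards edge, h outward normal
    return [70-r*np.cos(a)+h*np.sin(a), y, 75+r*np.sin(a)+h*np.cos(a)]
E
cat > fit.py <<'E'
from h import *
T=lambda x,y:(x/3.5+270-.36,y/3.5+130-.36); S=lambda x,y:(x/4+130-.375,y/4+175-.375)
ct,cs=optics.capture('top'),optics.capture('scene')
def model(v):
    a=v[5];L=lambda r,y,h:lidp(a,r,y,h)
    dl,dr=v[3]*1000,v[4]*1000
    return [(ct,L(155,112,6),T(54,30)),(ct,L(155,-112,6),T(582,38)),(ct,L(155,112,-22),T(55,96)),(ct,L(155,-112,-22),T(582,102)),
    (ct,[-70,110,75],T(57,375)),(ct,[-70,-110,75],T(482,381)),
    (ct,[-78-dl,106,62],T(64,527)),(ct,[-78-dl,2,62],T(262,530)),(ct,[-78-dr,-2,62],T(272,494)),(ct,[-78-dr,-106,62],T(471,496)),
    (cs,L(155,112,6),S(650,165)),(cs,L(155,-112,6),S(20,163)),(cs,L(155,112,-22),S(652,110)),(cs,L(155,-112,-22),S(35,109)),
    (cs,[-78-dl,106,62],S(634,31)),(cs,[-78-dl,2,62],S(416,31)),(cs,[-78-dr,-2,62],S(404,63)),(cs,[-78-dr,-106,62],S(182,63)),
    (cs,[70,110,0],S(642,502)),(cs,[70,-110,0],S(140,497))]
f=lambda v:np.concatenate([proj(c,c2w(v,p))-np.array(o) for c,p,o in model(v)])
r=least_squares(f,[.56,-.06,0,.05,.04,1.3],loss='soft_l1'); v=r.x
print(np.round(v,4)); print(np.round(f(v).reshape(-1,2),1).tolist())
np.save('v.npy',v)
for n,p in dict(lf=[-78-v[3]*1e3,54,35],rf=[-78-v[4]*1e3,-54,35],edge=lidp(v[5],155,0,6),hinge=[70,0,75],lfhome=[-78,54,35],rfhome=[-78,-54,35]).items(): print(n,np.round(c2w(v,p),4))
E
python3 fit.py
```

```text
[ 0.5636 -0.0647  0.0338  0.068   0.0489  1.4215]
[[0.3, -0.3], [0.0, -0.5], [-0.3, -0.7], [0.4, -0.2], [-0.2, -0.2], [0.4, 0.0], [-0.7, -0.5], [0.8, -0.4], [-0.0, -0.8], [0.9, -0.5], [0.6, -0.7], [-0.6, -0.7], [0.0, -0.9], [-0.3, -0.9], [0.4, -0.6], [-0.0, -0.7], [0.2, -0.8], [0.3, -0.9], [0.4, 0.0], [0.3, 0.6]]
lf [ 0.4159 -0.0157  0.035 ]
rf [ 0.4386 -0.123   0.035 ]
edge [ 0.6165 -0.063   0.2292]
hinge [ 0.6336 -0.0624  0.075 ]
lfhome [ 0.4839 -0.0134  0.035 ]
rfhome [ 0.4875 -0.1214  0.035 ]
```

```bash
cat > to.py <<'E'
import sys
from h import *
# usage: to.py x y z [yaw] : fractions needed from present pose
x,y,z=map(float,sys.argv[1:4]); s=get_state(); R=Ro.from_euler('xyz',s['eef_rot'],degrees=True).as_matrix()
d=R.T@(np.array([x,y,z])-s['tcp_pos'])/.15; yaw=s['eef_rot'][2]; t=float(sys.argv[4]) if len(sys.argv)>4 else 1.94
print('slide',np.round(d,3),'turn',round(-(t-yaw)/90,3),'t',s['time_s'],'tcp',np.round(s['tcp_pos'],4))
E
python3 to.py .43 .2 .2; python3 -c "
from h import *
v=np.load('v.npy')
print('pre',c2w(v,[-78-68-19,0,35]),'home',c2w(v,[-78-9.5,0,35]))"
```

```text
slide [2.081 2.12  0.004] turn -0.287 t 1.3 tcp [0.2733 0.6172 0.2007]
pre [ 0.39873076 -0.07031778  0.035     ] home [ 0.47618661 -0.06770201  0.035     ]
```

Call:
{"op": "send_rows", "data": {"moves": [{"slide": [0.19, 0.19, 0], "turn": -0.07, "gripper": 1}, {"slide": [0.38, 0.38, 0], "turn": -0.14, "gripper": 1}, {"slide": [0.57, 0.57, 0], "turn": -0.21, "gripper": 1}, {"slide": [0.76, 0.76, 0], "turn": -0.287, "gripper": 1}, {"slide": [0.95, 0.95, 0], "turn": -0.287, "gripper": 1}]}}

```text
time_s: 1.72
tcp_pos: [0.3462, 0.4275, 0.2007]
eef_rot: [-180.0, -0.0, 2.4]
contact_force: [0.7, 0.1, 0.0]
gripper_width: 0.0875
gripper_force: 0.0
```

```bash
python3 to.py .43 .2 .2; python3 to.py .3987 -.0703 .1
```

```text
slide [0.494 1.539 0.005] turn 0.005 t 1.7167 tcp [0.3462 0.4275 0.2007]
slide [0.209 3.33  0.671] turn 0.005 t 1.7167 tcp [0.3462 0.4275 0.2007]
```

Call:
{"op": "send_rows", "data": {"moves": [{"slide": [0.08, 0.26, 0], "turn": 0.005, "gripper": 1}, {"slide": [0.16, 0.52, 0], "turn": 0.005, "gripper": 1}, {"slide": [0.24, 0.78, 0], "turn": 0.005, "gripper": 1}, {"slide": [0.32, 1.0, 0], "turn": 0.005, "gripper": 1}, {"slide": [0.4, 1.0, 0], "turn": 0.005, "gripper": 1}]}}

```text
time_s: 2.13
tcp_pos: [0.4107, 0.2765, 0.2014]
eef_rot: [-180.0, 0.0, 1.4]
contact_force: [-0.8, -0.1, -0.3]
gripper_width: 0.0877
gripper_force: 0.0
```

Call:
{"op": "send_rows", "data": {"moves": [{"slide": [0.03, 0.26, 0], "turn": 0, "gripper": 1}, {"slide": [0.06, 0.52, 0], "turn": 0, "gripper": 1}, {"slide": [0.09, 0.78, 0], "turn": 0, "gripper": 1}, {"slide": [0.1, 1.0, 0], "turn": 0, "gripper": 1}, {"slide": [0.1, 1.0, 0], "turn": 0, "gripper": 1}]}}

```text
time_s: 2.55
tcp_pos: [0.4293, 0.1275, 0.2009]
eef_rot: [180.0, 0.0, 1.3]
contact_force: [-0.3, 0.6, -0.4]
gripper_width: 0.0878
gripper_force: 0.0
```

```bash
python3 to.py .3987 -.0703 .1
```

```text
slide [-0.234  1.313  0.673] turn -0.007 t 2.55 tcp [0.4293 0.1275 0.2009]
```

Call:
{"op": "send_rows", "data": {"moves": [{"slide": [0, 0.26, 0.05], "turn": -0.007, "gripper": 1}, {"slide": [-0.02, 0.52, 0.1], "turn": -0.007, "gripper": 1}, {"slide": [-0.04, 0.78, 0.15], "turn": -0.007, "gripper": 1}, {"slide": [-0.06, 1.0, 0.2], "turn": -0.007, "gripper": 1}, {"slide": [-0.1, 1.0, 0.25], "turn": -0.007, "gripper": 1}]}}

```text
time_s: 2.97
tcp_pos: [0.4183, -0.0224, 0.1629]
eef_rot: [180.0, 0.0, 1.9]
contact_force: [-0.6, 0.6, -0.5]
gripper_width: 0.0878
gripper_force: 0.0
```

```bash
python3 to.py .3987 -.0703 .1;python3 -c "
from h import *
print(get_state()['eef_rot'],get_state()['joints'])"
```

```text
slide [-0.141  0.315  0.419] turn -0.0 t 2.9667 tcp [ 0.4183 -0.0224  0.1629]
[1.79970217e+02 1.03673004e-02 1.91515347e+00] [ 2.42085643e+01 -2.70048459e+00 -3.28693946e+01  2.73194144e-02
 -5.98519834e+01  6.76928668e+01]
```

Call:
{"op": "send_rows", "data": {"moves": [{"slide": [-0.07, 0.16, 0.1], "turn": 0, "gripper": 1}, {"slide": [-0.14, 0.315, 0.2], "turn": 0, "gripper": 1}, {"slide": [-0.14, 0.315, 0.4], "turn": 0, "gripper": 1}, {"slide": [-0.14, 0.315, 0.6], "turn": 0, "gripper": 1}, {"slide": [-0.14, 0.315, 0.6], "turn": 0, "gripper": 1}]}}

```text
time_s: 3.38
tcp_pos: [0.3961, -0.0674, 0.0693]
eef_rot: [180.0, 0.4, 2.0]
contact_force: [-1.3, 0.1, -1.0]
gripper_width: 0.0874
gripper_force: 0.0
```

```bash
python3 to.py .3987 -.0703 .035; python3 to.py .4762 -.0677 .035
```

```text
slide [0.018 0.02  0.228] turn 0.001 t 3.3833 tcp [ 0.3961 -0.0674  0.0693]
slide [0.535 0.021 0.225] turn 0.001 t 3.3833 tcp [ 0.3961 -0.0674  0.0693]
```

Call:
{"op": "send_rows", "data": {"moves": [{"slide": [0.018, 0.02, 0.1], "turn": 0, "gripper": 1}, {"slide": [0.018, 0.02, 0.2], "turn": 0, "gripper": 1}, {"slide": [0.018, 0.02, 0.2], "turn": 0, "gripper": 1}, {"slide": [0.018, 0.02, 0.2], "turn": 0, "gripper": 1}, {"slide": [0.018, 0.02, 0.2], "turn": 0, "gripper": 1}]}}

```text
time_s: 3.8
tcp_pos: [0.4034, -0.069, 0.0445]
eef_rot: [-180.0, -0.1, 2.2]
contact_force: [-0.3, -1.1, 0.2]
gripper_width: 0.0875
gripper_force: 0.0
```

```bash
python3 to.py .4762 -.0677 .037
```

```text
slide [0.486 0.01  0.05 ] turn 0.003 t 3.8 tcp [ 0.4034 -0.069   0.0445]
```

Call:
{"op": "send_rows", "data": {"moves": [{"slide": [0.06, 0.01, 0.02], "turn": 0.003, "gripper": 1}, {"slide": [0.12, 0.01, 0.04], "turn": 0.003, "gripper": 1}, {"slide": [0.19, 0.01, 0.05], "turn": 0.003, "gripper": 1}, {"slide": [0.26, 0.01, 0.05], "turn": 0.003, "gripper": 1}, {"slide": [0.33, 0.01, 0.05], "turn": 0.003, "gripper": 1}]}}

```text
time_s: 4.22
tcp_pos: [0.4532, -0.0692, 0.0361]
eef_rot: [180.0, 0.0, 1.9]
contact_force: [-3.8, 0.6, 10.2]
gripper_width: 0.088
gripper_force: 4.7
```

```bash
python3 to.py .4762 -.0677 .037
```

```text
slide [ 0.154 -0.005 -0.006] turn -0.001 t 4.2167 tcp [ 0.4532 -0.0692  0.0361]
```

Call:
{"op": "send_rows", "data": {"moves": [{"slide": [0.04, 0, 0], "turn": 0, "gripper": 1}, {"slide": [0.08, 0, 0], "turn": 0, "gripper": 1}, {"slide": [0.11, 0, 0], "turn": 0, "gripper": 1}, {"slide": [0.13, 0, 0], "turn": 0, "gripper": 1}, {"slide": [0.13, 0, 0], "turn": 0, "gripper": 1}]}}

```text
time_s: 4.63
tcp_pos: [0.4735, -0.0684, 0.0362]
eef_rot: [180.0, -0.1, 1.9]
contact_force: [-0.7, 0.3, 6.2]
gripper_width: 0.0881
gripper_force: 3.4
```

```bash
python3 to.py .4762 -.0677 .037; python3 -c "
from h import *
shot('top','top1')
a=cv2.imread('pics/top1.png')[130:290,270:450]; cv2.imwrite('pics/tz1.png',cv2.resize(a,None,fx=3.5,fy=3.5,interpolation=cv2.INTER_CUBIC))"
```

```text
slide [ 0.018 -0.004 -0.005] turn -0.001 t 4.6333 tcp [ 0.4735 -0.0684  0.0362]
```

View pics/top1.png

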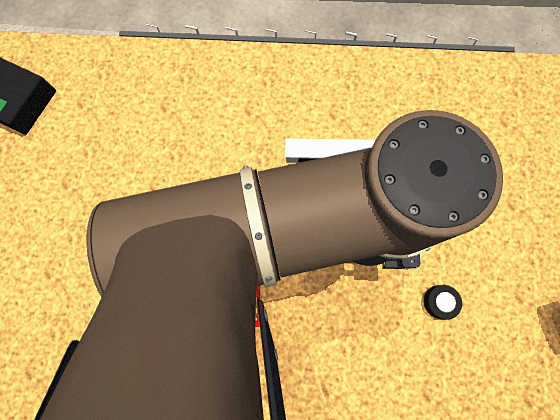

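The arm blocks the top view of the drawers, so I'll press on gently and use the force reading to tell when they reach the stop.

Call:
{"op": "send_rows", "data": {"moves": [{"slide": [0.01, 0, 0], "turn": 0, "gripper": 1}, {"slide": [0.02, 0, 0], "turn": 0, "gripper": 1}, {"slide": [0.03, 0, 0], "turn": 0, "gripper": 1}, {"slide": [0.03, 0, 0], "turn": 0, "gripper": 1}, {"slide": [0.03, 0, 0], "turn": 0, "gripper": 1}]}}

```text
time_s: 5.1
tcp_pos: [0.4774, -0.0684, 0.0362]
eef_rot: [180.0, -0.0, 1.9]
contact_force: [-1.5, 0.7, 7.0]
gripper_width: 0.0875
gripper_force: 3.5
```

Call:
{"op": "send_rows", "data": {"moves": [{"slide": [0.01, 0, 0], "turn": 0, "gripper": 1}, {"slide": [0.02, 0, 0], "turn": 0, "gripper": 1}, {"slide": [0.02, 0, 0], "turn": 0, "gripper": 1}, {"slide": [0.02, 0, 0], "turn": 0, "gripper": 1}, {"slide": [0.02, 0, 0], "turn": 0, "gripper": 1}]}}

```text
time_s: 5.52
tcp_pos: [0.4804, -0.0682, 0.0362]
eef_rot: [180.0, -0.0, 1.9]
contact_force: [-2.8, 1.1, 6.7]
gripper_width: 0.0876
gripper_force: 3.5
```

```bash
python3 - <<'E'
from h import *
shot('scene','scene1')
a=cv2.imread('pics/scene1.png')[100:310,110:370]; cv2.imwrite('pics/sz1.png',cv2.resize(a,None,fx=2.8,fy=2.8,interpolation=cv2.INTER_CUBIC))
s=get_state();print(s['contact_force'],s['moment'])
E
```

```text
[-1.32357282  0.68899401  6.74982894] [0.24862206 0.72569006 0.00460332]
```

View pics/sz1.png

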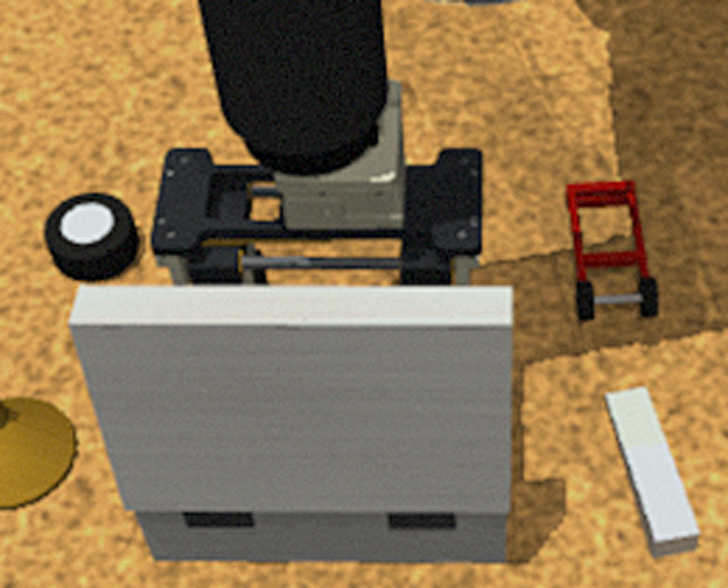

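The lid hasn't moved (its edge runs along y≈288–325 in the crop), but it hides the drawers from this camera. The force is still only at the level of sliding friction, so I'll go on in small steps.

Call:
{"op": "send_rows", "data": {"moves": [{"slide": [0.01, 0, 0], "turn": 0, "gripper": 1}, {"slide": [0.02, 0, 0], "turn": 0, "gripper": 1}, {"slide": [0.02, 0, 0], "turn": 0, "gripper": 1}, {"slide": [0.02, 0, 0], "turn": 0, "gripper": 1}, {"slide": [0.02, 0, 0], "turn": 0, "gripper": 1}]}}

```text
time_s: 5.98
tcp_pos: [0.4818, -0.0683, 0.0361]
eef_rot: [180.0, 0.1, 1.8]
contact_force: [-7.1, 1.9, 11.3]
gripper_width: 0.0878
gripper_force: 6.0
```

Call:
{"op": "send_rows", "data": {"moves": [{"slide": [0.01, 0, 0], "turn": 0, "gripper": 1}, {"slide": [0.02, 0, 0], "turn": 0, "gripper": 1}, {"slide": [0.02, 0, 0], "turn": 0, "gripper": 1}, {"slide": [0.02, 0, 0], "turn": 0, "gripper": 1}, {"slide": [0.02, 0, 0], "turn": 0, "gripper": 1}]}}

```text
time_s: 6.4
tcp_pos: [0.4827, -0.0685, 0.0359]
eef_rot: [180.0, 0.3, 1.8]
contact_force: [-13.4, 4.8, 20.1]
gripper_width: 0.0877
gripper_force: 11.5
```

Call:
{"op": "send_rows", "data": {"moves": [{"slide": [-0.1, 0, 0], "turn": 0, "gripper": 1}, {"slide": [-0.25, 0, 0], "turn": 0, "gripper": 1}, {"slide": [-0.25, 0, -0.25], "turn": 0, "gripper": 1}, {"slide": [-0.25, 0, -0.5], "turn": 0, "gripper": 1}, {"slide": [-0.25, -0.25, -0.75], "turn": 0, "gripper": 1}]}}

```text
time_s: 6.82
tcp_pos: [0.4473, -0.0419, 0.1424]
eef_rot: [179.9, -0.0, 1.7]
contact_force: [1.9, 1.2, 0.5]
gripper_width: 0.0876
gripper_force: 0.0
```

Call:
{"op": "send_rows", "data": {"moves": [{"slide": [0, -0.27, -0.1], "turn": 0, "gripper": 0.5}, {"slide": [0, -0.54, -0.2], "turn": 0, "gripper": 0}, {"slide": [0, -0.81, -0.3], "turn": 0, "gripper": 0}, {"slide": [0, -1, -0.4], "turn": 0, "gripper": 0}, {"slide": [0, -1, -0.4], "turn": 0, "gripper": 0}]}}

```text
time_s: 7.23
tcp_pos: [0.4445, 0.1157, 0.2038]
eef_rot: [-179.8, -0.3, 2.1]
contact_force: [0.6, 0.5, 0.6]
gripper_width: 0.0598
gripper_force: 0.0
```

Call:
{"op": "send_rows", "data": {"moves": [{"slide": [0, -0.27, 0], "turn": 0, "gripper": 0}, {"slide": [0, -0.54, 0], "turn": 0, "gripper": 0}, {"slide": [0, -0.81, 0], "turn": 0, "gripper": 0}, {"slide": [0, -1, 0], "turn": 0, "gripper": 0}, {"slide": [0, -1, 0], "turn": 0, "gripper": 0}]}}

```text
time_s: 7.65
tcp_pos: [0.4377, 0.2648, 0.1997]
eef_rot: [-180.0, -0.0, 2.0]
contact_force: [0.2, 0.5, 0.6]
gripper_width: 0.027
gripper_force: 0.0
```

```bash
python3 - <<'E'
from h import *
c=shot('top','top2')
a=cv2.imread('pics/top2.png')[120:350,220:470]; cv2.imwrite('pics/tz2.png',cv2.resize(a,None,fx=2.6,fy=2.6,interpolation=cv2.INTER_CUBIC))
v=np.load('v.npy')
for p in ([-78,106,62],[-78,2,62],[-78,-106,62],[-70,110,75],[-70,-110,75]): print(np.round((proj(c,c2w(v,p))-[220,120]+.3)*2.6))
for n in('left_drawer_front','right_drawer_front','tyre','wheelie_bar'):
    for d in optics.look_for('top',n)[:1]: print(n,round(d['p'],2),np.round(d['location'],3))
E
```

```text
[177. 318.]
[325. 321.]
[478. 323.]
[172. 304.]
[489. 309.]
left_drawer_front 0.92 [ 0.482 -0.012  0.021]
tyre 0.89 [ 0.395 -0.254  0.034]
wheelie_bar 0.81 [0.393 0.116 0.021]
```

View pics/tz2.png

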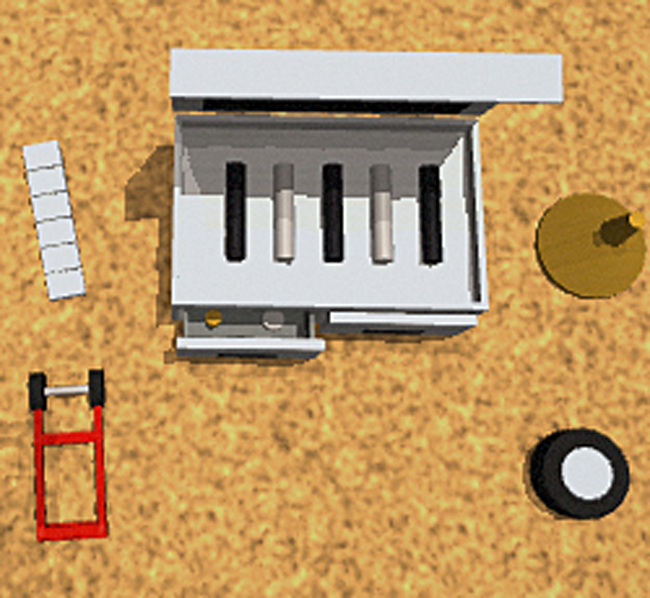

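The right drawer is home: its edge is at y≈323 in the crop, where I predicted it. The left one is still about 22 mm out, with its edge at y≈350. I'll push the left drawer on its own with shut fingers.

```bash
python3 - <<'E'
from h import *
v=np.load('v.npy')
print('pre',c2w(v,[-135,54,35]),'home',c2w(v,[-78-9.5,54,35]))
E
python3 to.py .427 -.0153 .12;  python3 to.py .427 -.0153 .03
```

```text
pre [ 0.42689107 -0.01533599  0.035     ] home [ 0.47436401 -0.01373278  0.035     ]
slide [-0.124  1.827  0.534] turn -0.001 t 7.9 tcp [0.437  0.2593 0.2   ]
slide [-0.124  1.827  1.134] turn -0.001 t 7.9 tcp [0.437  0.2593 0.2   ]
```

Call:
{"op": "send_rows", "data": {"moves": [{"slide": [-0.03, 0.26, 0.05], "turn": 0, "gripper": 0}, {"slide": [-0.06, 0.52, 0.1], "turn": 0, "gripper": 0}, {"slide": [-0.09, 0.78, 0.2], "turn": 0, "gripper": 0}, {"slide": [-0.124, 1.0, 0.3], "turn": 0, "gripper": 0}, {"slide": [-0.124, 1.0, 0.4], "turn": 0, "gripper": 0}]}}

```text
time_s: 8.32
tcp_pos: [0.4212, 0.1042, 0.1399]
eef_rot: [-180.0, 0.0, 1.6]
contact_force: [-0.7, -0.2, 0.3]
gripper_width: 0.0001
gripper_force: 0.0
```

Call:
{"op": "send_rows", "data": {"moves": [{"slide": [0, 0.27, 0], "turn": 0, "gripper": 0}, {"slide": [0, 0.54, 0], "turn": 0, "gripper": 0}, {"slide": [0, 0.8, 0.1], "turn": 0, "gripper": 0}, {"slide": [0, 0.8, 0.3], "turn": 0, "gripper": 0}, {"slide": [0, 0.8, 0.3], "turn": 0, "gripper": 0}]}}

```text
time_s: 8.73
tcp_pos: [0.4235, -0.0141, 0.0918]
eef_rot: [179.9, 0.3, 1.5]
contact_force: [-1.1, -0.7, -0.0]
gripper_width: 0.0001
gripper_force: 0.0
```

```bash
python3 to.py .427 -.0153 .03
```

```text
slide [0.025 0.008 0.412] turn -0.005 t 8.7333 tcp [ 0.4235 -0.0141  0.0918]
```

Call:
{"op": "send_rows", "data": {"moves": [{"slide": [0, 0.01, 0.2], "turn": -0.005, "gripper": 0}, {"slide": [0, 0.01, 0.4], "turn": -0.005, "gripper": 0}, {"slide": [0, 0.01, 0.4], "turn": -0.005, "gripper": 0}, {"slide": [0, 0.01, 0.4], "turn": -0.005, "gripper": 0}, {"slide": [0, 0.01, 0.4], "turn": -0.005, "gripper": 0}]}}

```text
time_s: 9.15
tcp_pos: [0.428, -0.0114, 0.0368]
eef_rot: [180.0, -0.1, 2.4]
contact_force: [-0.4, -0.1, -0.4]
gripper_width: 0.0006
gripper_force: 0.0
```

Call:
{"op": "send_rows", "data": {"moves": [{"slide": [0.06, 0, 0], "turn": 0, "gripper": 0}, {"slide": [0.12, 0, 0], "turn": 0, "gripper": 0}, {"slide": [0.16, 0, 0], "turn": 0, "gripper": 0}, {"slide": [0.2, 0, 0], "turn": 0, "gripper": 0}, {"slide": [0.2, 0, 0], "turn": 0, "gripper": 0}]}}

```text
time_s: 9.57
tcp_pos: [0.4596, -0.0102, 0.036]
eef_rot: [-180.0, -0.1, 2.3]
contact_force: [1.5, 0.7, 6.1]
gripper_width: 0.0003
gripper_force: 2.9
```

```bash
python3 to.py .4744 -.0137 .03
```

```text
slide [0.098 0.027 0.04 ] turn 0.004 t 9.5667 tcp [ 0.4596 -0.0102  0.036 ]
```

```bash
python3 - <<'E'
from h import *
c=optics.capture('scene')
for n in('left_drawer_front','right_drawer_front'):
  for cam in('scene','top'):
    optics.capture(cam)
    for d in optics.look_for(cam,n)[:2]: print(cam,n,round(d['p'],2),np.round(d['location'],3))
s=get_state();print(s['tcp_pos'],s['contact_force'],s['moment'],s['gripper_force'],s['eef_rot'],s['joint_torque'])
E
```

```text
[ 0.4588701  -0.01023213  0.03607361] [2.1120817  0.90053798 5.33084971] [ 0.22012553 -0.60658339  0.04855675] 2.7984051033854485 [-1.79966646e+02 -1.69625334e-01  2.33843427e+00] [-3.08140498e-01 -3.32040203e+01  1.76247579e+01  3.86506766e+00
 -5.59476838e-01 -4.90754188e-03]
```

Call:
{"op": "send_rows", "data": {"moves": [{"slide": [0, 0, -0.25], "turn": 0, "gripper": 0}, {"slide": [0, 0, -0.5], "turn": 0, "gripper": 0}, {"slide": [0, 0, -0.7], "turn": 0, "gripper": 0}, {"slide": [0, -0.25, -0.7], "turn": 0, "gripper": 0}, {"slide": [0, -0.5, -0.7], "turn": 0, "gripper": 0}]}}

```text
time_s: 10.43
tcp_pos: [0.455, 0.0644, 0.1424]
eef_rot: [-179.9, -0.2, 2.1]
contact_force: [0.6, -0.2, -1.4]
gripper_width: 0.0004
gripper_force: 0.0
```

Call:
{"op": "send_rows", "data": {"moves": [{"slide": [0, -0.27, 0], "turn": 0, "gripper": 0}, {"slide": [0, -0.54, 0], "turn": 0, "gripper": 0}, {"slide": [0, -0.81, 0], "turn": 0, "gripper": 0}, {"slide": [0, -1, 0], "turn": 0, "gripper": 0}, {"slide": [0, -1, 0], "turn": 0, "gripper": 0}]}}

```text
time_s: 10.85
tcp_pos: [0.4483, 0.2186, 0.1401]
eef_rot: [-180.0, -0.0, 2.5]
contact_force: [1.2, -0.2, 0.2]
gripper_width: 0.0007
gripper_force: 0.0
```

```bash
python3 - <<'E'
from h import *
c=shot('top','top3')
a=cv2.imread('pics/top3.png')[200:300,270:420]; cv2.imwrite('pics/tz3.png',cv2.resize(a,None,fx=5,fy=5,interpolation=cv2.INTER_CUBIC))
v=np.load('v.npy')
for d in(0,10,20):
  for p in ([-78-d,106,62],[-78-d,2,62],[-78-d,-106,62]): print(d,np.round((proj(c,c2w(v,p))-[270,200]+.4)*5))
E
```

```text
0 [ 91. 212.]
0 [375. 217.]
0 [670. 222.]
10 [ 91. 240.]
10 [375. 244.]
10 [672. 249.]
20 [ 90. 267.]
20 [376. 271.]
20 [673. 276.]
```

View pics/tz3.png

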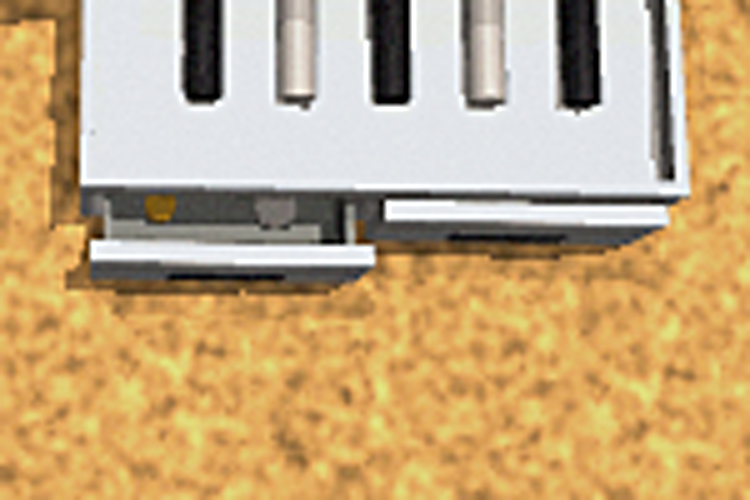

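The left drawer is about 18 mm out, with its outer edge at y≈264 against about 215 when home; the right one is about 1 mm from home. The vertical forces suggest the fingertips rode on top of the panels, so I'll check where the real tips are against the reported TCP.

```bash
python3 - <<'E'
from h import *
s=get_state(); out=[]
for cam in('top','scene'):
    c=optics.capture(cam); im=np.ascontiguousarray(c['img'][:,:,::-1]); p=proj(c,s['tcp_pos']); print(cam,p)
    x0=int(np.clip(p[0]-60,0,440)); y0=int(np.clip(p[1]-85,0,250))
    a=cv2.resize(im[y0:y0+170,x0:x0+120],None,fx=3.3,fy=3.3,interpolation=cv2.INTER_CUBIC)
    for dz,col in((0,(0,0,255)),(.026,(0,255,0))):
        q=(proj(c,s['tcp_pos']+[0,0,dz])-[x0,y0])*3.3; cv2.drawMarker(a,(int(q[0]),int(q[1])),col,0,14,1)
    out.append(a)
cv2.imwrite('pics/tip.png',np.hstack(out)); print(out[0].shape,s['tcp_pos'])
E
```

```text
top [177.54300835 250.36188163]
scene [392.83879417 170.75900725]
(561, 396, 3) [0.44766551 0.2163908  0.13979152]
```

View pics/tip.png

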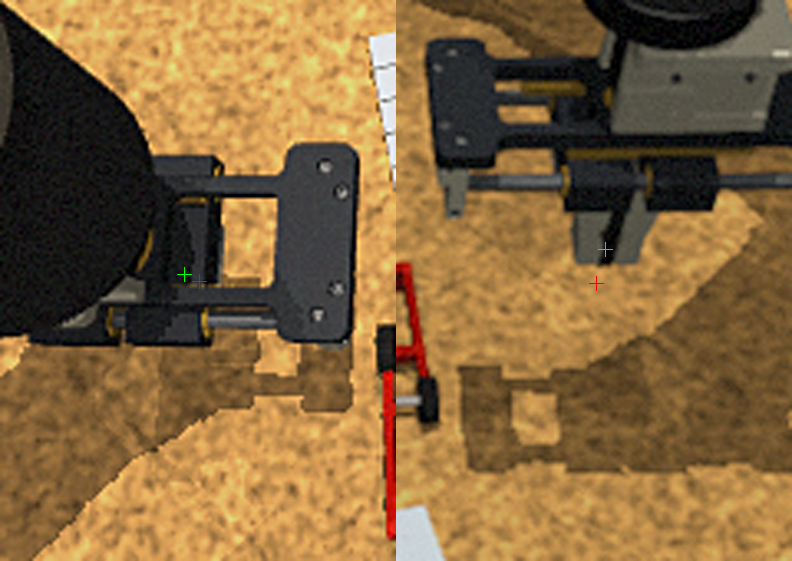

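The shut fingertips (crop ≈(608,262)) sit about 26 mm above the reported TCP (red cross at (596,283)). That explains the contact at TCP z = 0.036: the tips were on the 62 mm panel top. I'll use tip z = TCP z + 0.026, so I'll push at TCP z ≈ 0.022, which puts the tips at 48 mm and still leaves the gripper body clear of the chest top.

```bash
python3 - <<'E'
from h import *
v=np.load('v.npy')
for y in(54,-54): print('pre',c2w(v,[-125,y,35]),'home',c2w(v,[-87.5,y,35]))
E
python3 to.py .4369 -.015 .1;  python3 to.py .4369 -.015 .022
```

```text
pre [ 0.43688538 -0.01499847  0.035     ] home [ 0.47436401 -0.01373278  0.035     ]
pre [ 0.44053057 -0.12293694  0.035     ] home [ 0.4780092  -0.12167125  0.035     ]
slide [-0.133  1.522  0.266] turn 0.005 t 11.0 tcp [0.4474 0.214  0.1397]
slide [-0.132  1.522  0.786] turn 0.005 t 11.0 tcp [0.4474 0.214  0.1397]
```

Call:
{"op": "send_rows", "data": {"moves": [{"slide": [-0.04, 0.26, 0], "turn": 0.005, "gripper": 0}, {"slide": [-0.08, 0.52, 0], "turn": 0.005, "gripper": 0}, {"slide": [-0.12, 0.78, 0], "turn": 0.005, "gripper": 0}, {"slide": [-0.16, 1.0, 0], "turn": 0.005, "gripper": 0}, {"slide": [-0.16, 1.0, 0], "turn": 0.005, "gripper": 0}]}}

```text
time_s: 11.42
tcp_pos: [0.4274, 0.0577, 0.1399]
eef_rot: [180.0, 0.1, 1.6]
contact_force: [-0.4, -0.6, -1.0]
gripper_width: 0.0002
gripper_force: 0.0
```

Call:
{"op": "send_rows", "data": {"moves": [{"slide": [0, 0.25, 0], "turn": 0, "gripper": 0}, {"slide": [0, 0.52, 0.1], "turn": 0, "gripper": 0}, {"slide": [0, 0.52, 0.3], "turn": 0, "gripper": 0}, {"slide": [0, 0.52, 0.3], "turn": 0, "gripper": 0}, {"slide": [0, 0.52, 0.3], "turn": 0, "gripper": 0}]}}

```text
time_s: 11.83
tcp_pos: [0.4311, -0.0164, 0.0946]
eef_rot: [179.9, 0.2, 1.7]
contact_force: [0.4, 0.1, 1.2]
gripper_width: 0.0003
gripper_force: 0.0
```

```bash
python3 to.py .4369 -.015 .022
```

```text
slide [ 0.041 -0.009  0.484] turn -0.003 t 11.8333 tcp [ 0.4311 -0.0164  0.0946]
```

Call:
{"op": "send_rows", "data": {"moves": [{"slide": [0, -0.01, 0.2], "turn": 0, "gripper": 0}, {"slide": [0, -0.01, 0.4], "turn": 0, "gripper": 0}, {"slide": [0, -0.01, 0.48], "turn": 0, "gripper": 0}, {"slide": [0, -0.01, 0.48], "turn": 0, "gripper": 0}, {"slide": [0, -0.01, 0.48], "turn": 0, "gripper": 0}]}}

```text
time_s: 12.25
tcp_pos: [0.4331, -0.0126, 0.0241]
eef_rot: [180.0, -0.0, 1.9]
contact_force: [0.1, -0.5, 1.3]
gripper_width: 0.0007
gripper_force: 0.0
```

```bash
python3 to.py .4744 -.0137 .022
```

```text
slide [0.275 0.017 0.014] turn 0.0 t 12.25 tcp [ 0.4331 -0.0126  0.0241]
```

Call:
{"op": "send_rows", "data": {"moves": [{"slide": [0.06, 0.01, 0], "turn": 0, "gripper": 0}, {"slide": [0.11, 0.01, 0], "turn": 0, "gripper": 0}, {"slide": [0.16, 0.01, 0], "turn": 0, "gripper": 0}, {"slide": [0.21, 0.01, 0], "turn": 0, "gripper": 0}, {"slide": [0.24, 0.01, 0], "turn": 0, "gripper": 0}]}}

```text
time_s: 12.67
tcp_pos: [0.4698, -0.0134, 0.0236]
eef_rot: [-180.0, -0.0, 1.8]
contact_force: [-1.5, 0.7, 0.8]
gripper_width: 0.0002
gripper_force: 0.8
```

Call:
{"op": "send_rows", "data": {"moves": [{"slide": [0.01, 0, 0], "turn": 0, "gripper": 0}, {"slide": [0.02, 0, 0], "turn": 0, "gripper": 0}, {"slide": [0.03, 0, 0], "turn": 0, "gripper": 0}, {"slide": [0.03, 0, 0], "turn": 0, "gripper": 0}, {"slide": [0.03, 0, 0], "turn": 0, "gripper": 0}]}}

```text
time_s: 13.08
tcp_pos: [0.4729, -0.0134, 0.0231]
eef_rot: [180.0, -0.0, 1.9]
contact_force: [-0.4, -1.0, 0.4]
gripper_width: 0.0002
gripper_force: 0.2
```

Clean contact now: about 1.5 N along x and none vertically. I'll press on to the stop.

Call:
{"op": "send_rows", "data": {"moves": [{"slide": [0.01, 0, 0], "turn": 0, "gripper": 0}, {"slide": [0.02, 0, 0], "turn": 0, "gripper": 0}, {"slide": [0.03, 0, 0], "turn": 0, "gripper": 0}, {"slide": [0.03, 0, 0], "turn": 0, "gripper": 0}, {"slide": [0.03, 0, 0], "turn": 0, "gripper": 0}]}}

```text
time_s: 13.5
tcp_pos: [0.4729, -0.0142, 0.0222]
eef_rot: [179.9, 0.4, 1.8]
contact_force: [-13.3, 3.9, 9.3]
gripper_width: 0.0003
gripper_force: 6.5
```

Call:
{"op": "send_rows", "data": {"moves": [{"slide": [-0.15, 0, 0], "turn": 0, "gripper": 0}, {"slide": [-0.17, 0.24, 0], "turn": 0, "gripper": 0}, {"slide": [-0.17, 0.48, 0], "turn": 0, "gripper": 0}, {"slide": [-0.17, 0.72, 0], "turn": 0, "gripper": 0}, {"slide": [-0.17, 0.72, 0], "turn": 0, "gripper": 0}]}}

```text
time_s: 13.92
tcp_pos: [0.4554, -0.1259, 0.0233]
eef_rot: [180.0, -0.0, 1.7]
contact_force: [0.3, 0.3, -0.2]
gripper_width: 0.0005
gripper_force: 0.0
```

```bash
python3 to.py .478 -.1217 .022
```

```text
slide [ 0.151 -0.023  0.008] turn -0.003 t 13.9167 tcp [ 0.4554 -0.1259  0.0233]
```

Call:
{"op": "send_rows", "data": {"moves": [{"slide": [0.05, 0, 0], "turn": -0.003, "gripper": 0}, {"slide": [0.1, 0, 0], "turn": -0.003, "gripper": 0}, {"slide": [0.12, 0, 0], "turn": -0.003, "gripper": 0}, {"slide": [0.14, 0, 0], "turn": -0.003, "gripper": 0}, {"slide": [0.15, 0, 0], "turn": -0.003, "gripper": 0}]}}

```text
time_s: 14.33
tcp_pos: [0.4765, -0.1207, 0.0226]
eef_rot: [180.0, 0.2, 2.2]
contact_force: [-8.4, 0.9, 5.9]
gripper_width: 0.0007
gripper_force: 3.9
```

Call:
{"op": "send_rows", "data": {"moves": [{"slide": [0.01, 0, 0], "turn": 0, "gripper": 0}, {"slide": [0.02, 0, 0], "turn": 0, "gripper": 0}, {"slide": [0.03, 0, 0], "turn": 0, "gripper": 0}, {"slide": [0.03, 0, 0], "turn": 0, "gripper": 0}, {"slide": [0.03, 0, 0], "turn": 0, "gripper": 0}]}}

```text
time_s: 14.75
tcp_pos: [0.4763, -0.1209, 0.0219]
eef_rot: [-180.0, 0.6, 2.1]
contact_force: [-15.6, 2.4, 9.4]
gripper_width: 0.0002
gripper_force: 7.5
```

Both drawers are home: they stopped at x = 0.4729 and 0.4763, matching the geometry. Now I'll go over the lid and down behind it.

Call:
{"op": "send_rows", "data": {"moves": [{"slide": [-0.15, 0, 0], "turn": 0, "gripper": 0}, {"slide": [-0.25, 0, -0.2], "turn": 0, "gripper": 0}, {"slide": [-0.25, -0.1, -0.47], "turn": 0, "gripper": 0}, {"slide": [-0.25, -0.2, -0.74], "turn": 0, "gripper": 0}, {"slide": [-0.25, -0.3, -1], "turn": 0, "gripper": 0}]}}

```text
time_s: 15.17
tcp_pos: [0.4429, -0.0777, 0.1721]
eef_rot: [180.0, -0.0, 2.2]
contact_force: [2.8, 0.4, 0.3]
gripper_width: 0.0003
gripper_force: 0.0
```

Call:
{"op": "send_rows", "data": {"moves": [{"slide": [0, 0, -0.25], "turn": 0, "gripper": 0}, {"slide": [0, 0, -0.5], "turn": 0, "gripper": 0}, {"slide": [0.1, 0, -0.65], "turn": 0, "gripper": 0}, {"slide": [0.3, 0, -0.65], "turn": 0, "gripper": 0}, {"slide": [0.5, 0, -0.65], "turn": 0, "gripper": 0}]}}

```text
time_s: 15.58
tcp_pos: [0.5203, -0.0746, 0.2708]
eef_rot: [-179.9, -0.4, 2.3]
contact_force: [-0.3, 0.9, 0.9]
gripper_width: 0.0003
gripper_force: 0.0
```

```bash
python3 - <<'E'
from h import *
c=shot('top','top4')
for n in('left_drawer_front','right_drawer_front','lid_edge'):
    for d in optics.look_for('top',n)[:1]: print(n,round(d['p'],2),np.round(d['location'],3))
E
python3 to.py .7 -.06 .27
```

```text
left_drawer_front 0.73 [ 0.486 -0.007  0.062]
right_drawer_front 0.64 [ 0.488 -0.119  0.06 ]
lid_edge 0.96 [0.603 0.03  0.226]
slide [ 1.212 -0.054 -0.023] turn 0.003 t 15.7833 tcp [ 0.5186 -0.0751  0.2668]
```

Call:
{"op": "send_rows", "data": {"moves": [{"slide": [0.27, -0.02, -0.02], "turn": 0.003, "gripper": 0}, {"slide": [0.54, -0.04, -0.02], "turn": 0.003, "gripper": 0}, {"slide": [0.81, -0.05, -0.02], "turn": 0.003, "gripper": 0}, {"slide": [1.0, -0.05, -0.02], "turn": 0.003, "gripper": 0}, {"slide": [1.0, -0.05, -0.02], "turn": 0.003, "gripper": 0}]}}

```text
time_s: 16.2
tcp_pos: [0.671, -0.0619, 0.2679]
eef_rot: [180.0, 0.1, 1.9]
contact_force: [-1.8, -0.1, -0.7]
gripper_width: 0.0002
gripper_force: 0.0
```

Call:
{"op": "send_rows", "data": {"moves": [{"slide": [0.2, 0, 0], "turn": 0, "gripper": 0}, {"slide": [0.2, 0, 0.15], "turn": 0, "gripper": 0}, {"slide": [0.2, 0, 0.35], "turn": 0, "gripper": 0}, {"slide": [0.2, 0, 0.58], "turn": 0, "gripper": 0}, {"slide": [0.2, 0, 0.58], "turn": 0, "gripper": 0}]}}

```text
time_s: 16.62
tcp_pos: [0.6932, -0.061, 0.1762]
eef_rot: [-179.9, 0.6, 1.8]
contact_force: [-1.7, -0.4, -2.5]
gripper_width: 0.0002
gripper_force: 0.0
```

```bash
cat > lid.py <<'E'
import sys
from h import *
v=np.load('v.npy'); s=get_state(); R=Ro.from_euler('xyz',s['eef_rot'],degrees=True).as_matrix()
print(np.round(s['tcp_pos'],4),s['eef_rot'][2],s['time_s'])
for a in map(float,sys.argv[1:]):
    p=lidp(a,128,0,6); p[0]+=9.5; p[2]-=26; w=c2w(v,p)
    print(a,np.round(w,4),np.round(R.T@(w-s['tcp_pos'])/.15,3))
E
python3 lid.py 1.42 1.35 1.28 1.2 1.12 1.05
```

```text
[ 0.6932 -0.061   0.1762] 1.8424375987655046 16.6167
1.42 [ 0.6298 -0.0625  0.1764] [-0.423 -0.003  0.003]
1.35 [ 0.6209 -0.0628  0.1752] [-0.482 -0.003  0.012]
1.28 [ 0.6122 -0.0631  0.1733] [-0.54  -0.003  0.025]
1.2 [ 0.6023 -0.0634  0.1705] [-0.606 -0.003  0.045]
1.12 [ 0.5928 -0.0638  0.1668] [-0.669 -0.003  0.07 ]
1.05 [ 0.5846 -0.064   0.163 ] [-0.723 -0.003  0.096]
```

Approach and start pushing.

Call:
{"op": "send_rows", "data": {"moves": [{"slide": [-0.15, 0, 0], "turn": 0, "gripper": 0}, {"slide": [-0.28, 0, 0], "turn": 0, "gripper": 0}, {"slide": [-0.37, 0, 0], "turn": 0, "gripper": 0}, {"slide": [-0.43, 0, 0], "turn": 0, "gripper": 0}, {"slide": [-0.48, 0, 0.01], "turn": 0, "gripper": 0}]}}

```text
time_s: 17.03
tcp_pos: [0.6263, -0.064, 0.1848]
eef_rot: [180.0, -0.2, 1.9]
contact_force: [3.7, 0.1, 2.0]
gripper_width: 0.0007
gripper_force: 1.3
```

```bash
python3 lid.py 1.35 1.28 1.2 1.12 1.05 .97 .9
```

```text
[ 0.6263 -0.064   0.1848] 1.9085168891175912 17.0333
1.35 [ 0.6209 -0.0628  0.1752] [-0.036 -0.009  0.064]
1.28 [ 0.6122 -0.0631  0.1733] [-0.094 -0.009  0.076]
1.2 [ 0.6023 -0.0634  0.1705] [-0.16  -0.009  0.095]
1.12 [ 0.5928 -0.0638  0.1668] [-0.224 -0.009  0.119]
1.05 [ 0.5846 -0.064   0.163 ] [-0.278 -0.009  0.144]
0.97 [ 0.5757 -0.0643  0.158 ] [-0.338 -0.009  0.178]
0.9 [ 0.5683 -0.0646  0.153 ] [-0.388 -0.009  0.211]
```

Call:
{"op": "send_rows", "data": {"moves": [{"slide": [-0.07, 0, 0.02], "turn": 0, "gripper": 0}, {"slide": [-0.14, 0, 0.04], "turn": 0, "gripper": 0}, {"slide": [-0.21, 0, 0.08], "turn": 0, "gripper": 0}, {"slide": [-0.28, 0, 0.12], "turn": 0, "gripper": 0}, {"slide": [-0.34, 0, 0.16], "turn": 0, "gripper": 0}]}}

```text
time_s: 17.45
tcp_pos: [0.5758, -0.0657, 0.1598]
eef_rot: [180.0, -0.2, 1.9]
contact_force: [1.8, 0.3, 2.3]
gripper_width: 0.0004
gripper_force: 1.2
```

```bash
python3 lid.py .97 .9 .82 .75 .68 .6 .52
```

```text
[ 0.5758 -0.0657  0.1598] 1.897656075815686 17.45
0.97 [ 0.5757 -0.0643  0.158 ] [-0.    -0.009  0.012]
0.9 [ 0.5683 -0.0646  0.153 ] [-0.05  -0.009  0.045]
0.82 [ 0.5602 -0.0649  0.1467] [-0.104 -0.009  0.087]
0.75 [ 0.5536 -0.0651  0.1406] [-0.148 -0.009  0.127]
0.68 [ 0.5474 -0.0653  0.1342] [-0.19  -0.009  0.17 ]
0.6 [ 0.5409 -0.0655  0.1262] [-0.233 -0.009  0.223]
0.52 [ 0.5351 -0.0657  0.1178] [-0.272 -0.009  0.279]
```

Call:
{"op": "send_rows", "data": {"moves": [{"slide": [-0.05, 0, 0.045], "turn": 0, "gripper": 0}, {"slide": [-0.1, 0, 0.09], "turn": 0, "gripper": 0}, {"slide": [-0.15, 0, 0.13], "turn": 0, "gripper": 0}, {"slide": [-0.19, 0, 0.17], "turn": 0, "gripper": 0}, {"slide": [-0.23, 0, 0.22], "turn": 0, "gripper": 0}]}}

```text
time_s: 17.87
tcp_pos: [0.5404, -0.0669, 0.1249]
eef_rot: [-180.0, -0.1, 1.9]
contact_force: [1.8, 0.4, 0.8]
gripper_width: 0.0001
gripper_force: 0.9
```

```bash
python3 lid.py .6 .52 .44 .36 .28 .2 .12
```

```text
[ 0.5404 -0.0669  0.1249] 1.8703850005482197 17.8667
0.6 [ 0.5409 -0.0655  0.1262] [ 0.003 -0.009 -0.009]
0.52 [ 0.5351 -0.0657  0.1178] [-0.036 -0.009  0.047]
0.44 [ 0.5299 -0.0659  0.1089] [-0.07  -0.009  0.106]
0.36 [ 0.5255 -0.066   0.0997] [-0.1   -0.009  0.168]
0.28 [ 0.5218 -0.0662  0.0901] [-0.124 -0.009  0.232]
0.2 [ 0.5189 -0.0663  0.0803] [-0.143 -0.009  0.297]
0.12 [ 0.5168 -0.0663  0.0703] [-0.158 -0.009  0.364]
```

Call:
{"op": "send_rows", "data": {"moves": [{"slide": [-0.04, 0, 0.06], "turn": 0, "gripper": 0}, {"slide": [-0.07, 0, 0.12], "turn": 0, "gripper": 0}, {"slide": [-0.1, 0, 0.18], "turn": 0, "gripper": 0}, {"slide": [-0.13, 0, 0.24], "turn": 0, "gripper": 0}, {"slide": [-0.15, 0, 0.3], "turn": 0, "gripper": 0}]}}

```text
time_s: 18.28
tcp_pos: [0.5174, -0.0678, 0.0792]
eef_rot: [180.0, 0.0, 1.9]
contact_force: [0.3, -0.8, 1.4]
gripper_width: 0.0005
gripper_force: 0.8
```

```bash
python3 lid.py .2 .12 .06 0 -.03
```

```text
[ 0.5174 -0.0678  0.0792] 1.859916311154438 18.2833
0.2 [ 0.5189 -0.0663  0.0803] [ 0.01  -0.01  -0.008]
0.12 [ 0.5168 -0.0663  0.0703] [-0.004 -0.01   0.059]
0.06 [ 0.5158 -0.0664  0.0627] [-0.011 -0.01   0.11 ]
0.0 [ 0.5152 -0.0664  0.055 ] [-0.015 -0.01   0.161]
-0.03 [ 0.515  -0.0664  0.0512] [-0.015 -0.01   0.187]
```

Call:
{"op": "send_rows", "data": {"moves": [{"slide": [0, 0, 0.05], "turn": 0, "gripper": 0}, {"slide": [-0.01, 0, 0.1], "turn": 0, "gripper": 0}, {"slide": [-0.01, 0, 0.14], "turn": 0, "gripper": 0}, {"slide": [-0.01, 0, 0.16], "turn": 0, "gripper": 0}, {"slide": [-0.01, 0, 0.16], "turn": 0, "gripper": 0}]}}

```text
time_s: 18.7
tcp_pos: [0.516, -0.0679, 0.0557]
eef_rot: [180.0, 0.1, 1.9]
contact_force: [0.0, 0.6, 0.1]
gripper_width: 0.0006
gripper_force: 0.0
```

Call:
{"op": "send_rows", "data": {"moves": [{"slide": [0, 0, 0.01], "turn": 0, "gripper": 0}, {"slide": [0, 0, 0.02], "turn": 0, "gripper": 0}, {"slide": [0, 0, 0.03], "turn": 0, "gripper": 0}, {"slide": [0, 0, 0.03], "turn": 0, "gripper": 0}, {"slide": [0, 0, 0.03], "turn": 0, "gripper": 0}]}}

```text
time_s: 19.12
tcp_pos: [0.5167, -0.0679, 0.055]
eef_rot: [180.0, -0.1, 1.9]
contact_force: [-14.6, 5.3, 36.8]
gripper_width: 0.001
gripper_force: 18.5
```

The lid stopped hard at exactly the shut height. I'll lift away and check it.

Call:
{"op": "send_rows", "data": {"moves": [{"slide": [0, 0, -0.1], "turn": 0, "gripper": 0}, {"slide": [0, 0, -0.3], "turn": 0, "gripper": 0}, {"slide": [0, 0, -0.55], "turn": 0, "gripper": 0}, {"slide": [0, -0.2, -0.8], "turn": 0, "gripper": 0}, {"slide": [0, -0.45, -0.9], "turn": 0, "gripper": 0}]}}

```text
time_s: 19.53
tcp_pos: [0.5161, -0.005, 0.1887]
eef_rot: [-180.0, -0.3, 1.7]
contact_force: [1.8, 0.5, 0.4]
gripper_width: -0.0001
gripper_force: 0.0
```

Call:
{"op": "send_rows", "data": {"moves": [{"slide": [0, -0.27, 0], "turn": 0, "gripper": 0}, {"slide": [0, -0.54, 0], "turn": 0, "gripper": 0}, {"slide": [0, -0.81, 0], "turn": 0, "gripper": 0}, {"slide": [0, -1, 0], "turn": 0, "gripper": 0}, {"slide": [0, -1, 0], "turn": 0, "gripper": 0}]}}

```text
time_s: 19.95
tcp_pos: [0.5099, 0.1502, 0.1847]
eef_rot: [-179.9, -0.1, 2.1]
contact_force: [0.2, -1.2, 1.1]
gripper_width: 0.0008
gripper_force: 0.0
```

Call:
{"op": "send_rows", "data": {"moves": [{"slide": [0, -0.27, 0], "turn": 0, "gripper": 0}, {"slide": [0, -0.54, 0], "turn": 0, "gripper": 0}, {"slide": [0, -0.81, 0], "turn": 0, "gripper": 0}, {"slide": [0, -1, 0], "turn": 0, "gripper": 0}, {"slide": [0, -1, 0], "turn": 0, "gripper": 0}]}}

```text
time_s: 20.37
tcp_pos: [0.5049, 0.3002, 0.1841]
eef_rot: [-180.0, -0.0, 2.0]
contact_force: [0.2, -0.6, -0.1]
gripper_width: 0.0005
gripper_force: 0.0
```

```bash
python3 - <<'E'
from h import *
v=np.load('v.npy'); out=[]
for cam,x0,y0 in(('top',270,130),('scene',120,150)):
    c=shot(cam,cam+'5'); a=np.ascontiguousarray(c['img'][y0:y0+170,x0:x0+180,::-1]); a=cv2.resize(a,None,fx=2.2,fy=3,interpolation=cv2.INTER_CUBIC)
    for p in ([-85,112,81],[-85,-112,81],[-85,112,53],[-85,-112,53],[70,112,81],[70,-112,81]):
        q=(proj(c,c2w(v,p))-[x0,y0]+.5)*[2.2,3]; cv2.drawMarker(a,(int(q[0]),int(q[1])),(0,0,255),0,8,1)
    out.append(a)
    for n in('lid_edge','funnel','gauge','wheelie_bar','tyre'):
        for d in optics.look_for(cam,n)[:1]: print(cam,n,round(d['p'],2),np.round(d['location'],3))
cv2.imwrite('pics/end.png',np.hstack(out)); print(get_state()['time_s'])
E
```

```text
top lid_edge 0.57 [ 0.554 -0.067  0.081]
top funnel 0.57 [ 0.554 -0.266  0.021]
top gauge 0.73 [0.563 0.135 0.016]
top wheelie_bar 0.74 [0.396 0.116 0.015]
top tyre 0.59 [ 0.393 -0.253  0.029]
scene lid_edge 0.62 [ 0.566 -0.065  0.078]
scene funnel 0.93 [ 0.576 -0.265  0.021]
scene gauge 0.59 [0.572 0.137 0.012]
scene wheelie_bar 0.61 [0.396 0.107 0.016]
scene tyre 0.58 [ 0.4   -0.257  0.029]
20.9667
```

View pics/end.png

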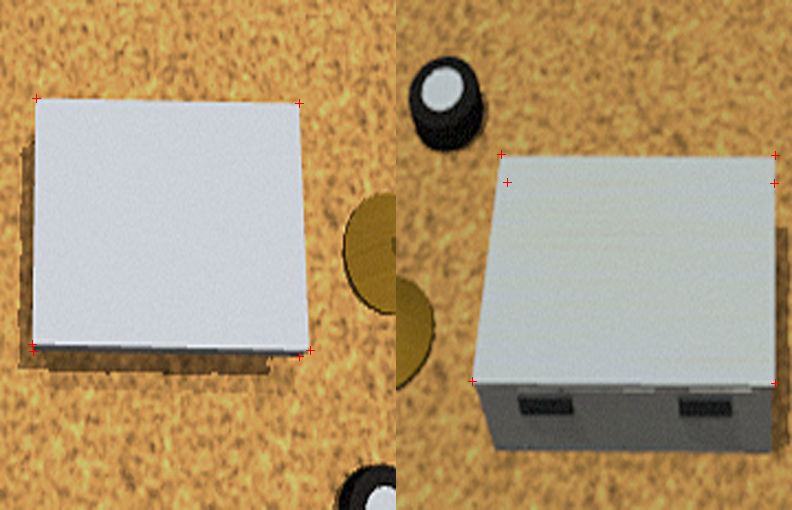

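The lid's corners sit on the predicted fully shut corners in both views, for example (36,98) and (310,350) in the top crop. No drawer shows past the lip, and the loose things are where they were. I'm handing the job in.

```bash
python3 -c "
from plant import order
print(order.close_job())"
```

```text
the job is handed in; nothing more can be done
None
```

Both drawers were pushed home, then the lid was pushed fully shut and the job handed in at about 21 s; the cameras show the lid fully shut and the loose things unmoved, but on the first push (both drawers at once) I misjudged the tip height by about 26 mm, so the fingertips rode over the drawer-front tops and the left finger probably dipped into its open tray, before I redid each drawer cleanly from the front.

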